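# Straightedge check of a dry block heater

## Task

One of the three aluminium blocks in the dry block heater is not fully down. Lay the straightedge lengthwise across all three blocks and both side rims, let go, and press down gently on its left end and then on its right end so that you feel it rock; then push the block that stands proud fully home, without forcing it. Press the left end and then the right end again to prove that it no longer rocks, leave the straightedge lying there, and do not disturb the jars.

Things in the scene. Friction and masses are not known exactly. Their poses are not given: they have to be found in the camera images.
- heater: Dry block heater, white bench appliance 300 mm wide (y), 220 mm deep (x), fixed. Origin on the bench under the middle of its block well; x to its back, y to its left as seen from the robot, z up. It stands on screw-out levelling feet, so the flat level rim is 90 to 98 mm above the bench, how much is not measured. The rim spans x -85 to 85 mm; in front of it a lower sloping grey control panel.
- block_place_left (a point): Under the centre of the left block's top (heater y = 55 mm), 90 mm above the bench, so 0 to 8 mm below rim height. Three bored aluminium blocks, each 95 mm (x) by 52 mm (y), fill the well side by side. A block that is home is flush with the rim; one of the three, any of them, stands 3.2 to 5 mm proud.
- block_place_mid (a point): Under the centre of the middle block's top (heater y = 0), 90 mm above the bench. The proud block is held up by stiff side springs: it moves only straight down, needs about 21 N, then stops hard on the heating plate and stays there. It does not yield to a straightedge rocking on it.
- block_place_right (a point): Under the centre of the right block's top (heater y = -55 mm), 90 mm above the bench. Pressing a block, the heater or the straightedge with more than 40 N, even for an instant, does damage: come down on them slowly, about 10 mm/s, and push the block home at about 5 mm/s.
- rim_left (a point): Under the middle of the left side rim (heater y = 120 mm), 90 mm above the bench; this flat rim reaches from y = 84 to 150 mm
- rim_right (a point): Under the middle of the right side rim (heater y = -120 mm), 90 mm above the bench; this flat rim reaches from y = -84 to -150 mm
- straightedge: Loose straightedge: aluminium box bar 300 mm long (its x), 22 mm wide (its y), 20 mm high (its z), about 0.18 kg, with 20 mm black end caps; both ends alike. Origin in the middle of the underside. It starts flat on the bench to the left of the heater, pointing roughly away from the robot.
- end_a (a point): On the top face of the straightedge, 15 mm from its +x end: a good place to press. Pressed here, a straightedge that rocks tips with at most about 5 N until this end meets the rim.
- end_b (a point): On the top face of the straightedge, 15 mm from its -x end: a good place to press
- jar_clear: Clear glass jar with black screw cap, 42 mm across, 68 mm tall, loose; origin at the centre of its underside. Not to be moved.
- jar_amber: Amber glass bottle with black cap, 40 mm across, 75 mm tall, loose; origin at the centre of its underside. Not to be moved.
- jar_small: Small clear glass jar with black cap, 38 mm across, 60 mm tall, loose; origin at the centre of its underside. Not to be moved.

How it is judged:
On the way, in this order (a step that is already met when the one before it is completed fails the run):
1. the straightedge lies released across the three blocks and both side rims (x of straightedge in the frame of heater between -0.035 and 0.035 m and y of straightedge in the frame of heater between -0.03 and 0.03 m and angle between the x axis of straightedge and the y axis of heater, either way round below 0.12 rad and contact force between the fingers and straightedge below 0.1 N and z of straightedge in the frame of heater between 0.088 and 0.108 m and linear speed of straightedge below 0.02 m/s), for 0.2 s.
2. its left end is pressed down onto the left rim while the right end stands up: it rocks (x of straightedge in the frame of heater between -0.035 and 0.035 m and y of straightedge in the frame of heater between -0.03 and 0.03 m and angle between the x axis of straightedge and the y axis of heater, either way round below 0.12 rad and contact force between the fingers and straightedge above 1 N and y of the grasp point in the frame of heater above 0.08 m and ((y of end_a in the frame of heater above 0 m and angle between straightedge's own x axis and vertical above 1.5838 rad) or (y of end_a in the frame of heater below 0 m and angle between straightedge's own x axis and vertical below 1.5578 rad))), for 0.2 s.
3. its right end is pressed down onto the right rim while the left end stands up: it rocks back (x of straightedge in the frame of heater between -0.035 and 0.035 m and y of straightedge in the frame of heater between -0.03 and 0.03 m and angle between the x axis of straightedge and the y axis of heater, either way round below 0.12 rad and contact force between the fingers and straightedge above 1 N and y of the grasp point in the frame of heater below -0.08 m and ((y of end_a in the frame of heater below 0 m and angle between straightedge's own x axis and vertical above 1.5838 rad) or (y of end_a in the frame of heater above 0 m and angle between straightedge's own x axis and vertical below 1.5578 rad))), for 0.2 s.
4. the left end is pressed and the straightedge stays level within 0.008 rad (2 mm between its ends): no rocking (x of straightedge in the frame of heater between -0.035 and 0.035 m and y of straightedge in the frame of heater between -0.03 and 0.03 m and angle between the x axis of straightedge and the y axis of heater, either way round below 0.12 rad and angle between straightedge's own x axis and vertical between 1.5628 and 1.5788 rad and contact force between the fingers and straightedge above 1 N and y of the grasp point in the frame of heater above 0.08 m), for 0.2 s.
5. the right end is pressed and the straightedge stays level within 0.008 rad (2 mm between its ends): no rocking (x of straightedge in the frame of heater between -0.035 and 0.035 m and y of straightedge in the frame of heater between -0.03 and 0.03 m and angle between the x axis of straightedge and the y axis of heater, either way round below 0.12 rad and angle between straightedge's own x axis and vertical between 1.5628 and 1.5788 rad and contact force between the fingers and straightedge above 1 N and y of the grasp point in the frame of heater below -0.08 m), for 0.2 s.
At the end, for the whole second after the job is handed in: The straightedge lies released and at rest across the heater at rim height, its middle within 35 mm (front to back) and 30 mm (sideways) of the well's middle, parallel to the row of blocks within 7 degrees, and level within 0.008 rad; the last two presses proved that it no longer rocks (x of straightedge in the frame of heater between -0.035 and 0.035 m and y of straightedge in the frame of heater between -0.03 and 0.03 m and angle between the x axis of straightedge and the y axis of heater, either way round below 0.12 rad and angle between straightedge's own x axis and vertical between 1.5628 and 1.5788 rad and contact force between the fingers and straightedge below 0.1 N and z of straightedge in the frame of heater between 0.088 and 0.101 m and linear speed of straightedge below 0.01 m/s); the robot touches nothing.
It fails at once if the straightedge is pressed from above with more than 40 N (contact force between the fingers and straightedge above 40 N and z of the grasp point in the frame of straightedge above 0.036 m).
It fails at once if the straightedge is dropped so that it strikes with more than 40 N (contact force between straightedge and anything else above 40 N and contact force between the fingers and straightedge below 0.1 N).
It fails at once if the fingers press a block, the heater or anything else than the straightedge with more than 40 N (contact force between the fingers and anything else above 40 N and contact force between the fingers and straightedge below 0.1 N).
It fails at once if a jar is moved by more than 15 mm (distance of any of jar_clear, jar_amber, jar_small from where it was at the start of the episode above 0.015 m).
It also fails if it takes over 70 s, if anything falls off the work surface, if the arm or the gripper's body presses on something with over 40 N, if the wrist force passes 120 N, or if a joint passes its speed limit or range.

## Robot

A 7-joint arm with a two-finger parallel gripper is mounted at the origin on the work surface. World frame = base frame: x ahead of the robot, y to its left, z up, the work surface at z = 0. Lengths are in m, angles in rad, forces in N, time in s.
With the tool pointing down it reaches from about 0.35 to 0.9 m from the base axis. Payload 8.1 kg.
Tool frame: the origin (TCP) lies on the centre line of the jaws, within the pads' length; the fingertips stand 8 mm ahead of it and the grasp point (between the pads) lies 11 mm behind it; z points along the fingers, y is the line along which they close (so a half turn about z gives the same grasp; the last joint's range is limited). The gripper opens to 92 mm and grips with 3 to 60 N. Pads are 19 mm wide; open, the fingers measure 130 mm over their backs; the gripper's body (75 mm by 190 mm) begins 47 mm behind the grasp point.
Start: joints at [-1.208, 0.434, 0.025, 1.573, -0.012, 1.134, -0.075], TCP at [0.281, 0.558, 0.196] pointing down, gripper open.
Joint ranges: [-2.62, 2.62], [-0.44, 2.09], [-1.27, 1.32], [0.08, 2.57], [-1.32, 4.46], [0.12, 2], [-2.74, 2.74]. Speed limits (rad/s): [2.22, 2.22, 3.01, 3.01, 3.14, 3.14, 3.14].

## Interface

Orientations are given as a unit quaternion [w, x, y, z].
In Python, from cell import * gives the robot as it stands. The module is installed in compiled form; this text tells all that it offers.
- The arm moves only by the shell command python3 -m handwheel 'ROWS'. ROWS is JSON, a list of rows, each a list of 7 numbers: the shift along the tool's x, y, z in cm, then the turn, a rotation vector about the tool's x, y, z in degrees, then the opening, from 0 (shut) to 1 (fully open). In form: [[dx, dy, dz, ax, ay, az, jaw], ...]. A call has exactly 8 rows; each row is the pose to reach, as a shift and turn from the pose commanded when the call began, along the tool's axes at that moment; what a row does not reach only later rows make up. A row lasts 1/10 s, in which the tool goes at most 50 mm and 8.59 degrees, less where a joint would pass 70% of its speed; a pose out of reach is approached as far as the arm can. A call with a gripper value outside its range is refused whole. The fingers move at their own pace and stop on an object; the grip force is fixed at half the most. Time passes only in rows, so rows that repeat a pose let the fingers close, or fill a call up. It gives the time, the measured TCP pose, the force, the opening and the grip force at its end, in the units of the state.
- sense(): the state, without advancing time (a new reading comes with each control period).
- capture(name): name is "side" or "top" or "wrist"; returns a dict with "frame" (420x560x3 uint8, blue, green, red), "fx", "fy", "cx", "cy" (pixels), "position" and "orientation" of the camera in the world; the wrist camera has in their place "tool_from_camera" (4x4, takes a point from camera to tool coordinates, whose origin is the TCP and whose axes are the flange's). Camera axes: x right, y up, looking along -z (the intrinsics and any distortion apply to the point x, -y, -z); pixel columns grow to the right and rows downward; lengths in m; the calibration is good to about 2 mm. A picture is of the moment at which its call begins: read the wrist's pose just before it. There is no depth.
- sign_off(): hands the job in; it is judged then, once.
Trained networks look in a picture, given as the dict that the camera call returned (one of the last four; its "shot" number tells which), for a name from the list of things; names that differ only in an ending like _2 or _b are one class to them, and where a whole thing is asked for, a point or a joint stands for the part that bears it (a point fixed in the world has none). Each returns a list of dicts, best first, with "p" (0 to 1); they miss things now and then, are a little off and sometimes report something else, mostly with a low value. They report only what shows in the picture. A call takes as long as a camera call.
- search_frame(picture, target): "rect" ([left, top, right, bottom] in pixels, round what is visible of it).
The state is a dict: "time": time; "qpos": joint angles; "qvel": joint speeds; "effort": joint torques, N m; "eef_pos": TCP position; "tool_rot": TCP orientation; "force": force on the tool from outside, world axes, zero at the start; "moment": the same for the moment, N m; "width": finger opening in m; "finger_force": force on a finger pad.
Only numpy, scipy, OpenCV 4.12 (cv2) and the standard library are available. Lean on these libraries where they do the work, as an engineer would, in place of code of your own. Each camera call takes 0.05 s, during which the arm holds its last target. There are 200 camera calls.

## Working session

There is one attempt and no reset: what is moved stays moved. The work goes in short steps, Python scripts to look and compute and a shell command to move; the robot and the scene stay as the last step left them, time stands still between calls to the robot, and variables do not carry over. Pictures are saved under pics/ and viewed, at most 11 in all, crops included, and the job is handed in when it is done.

```bash
mkdir -p pics; python3 - <<'E'
from cell import *
import cv2,numpy as np
s=sense();print({k:np.round(v,3).tolist() for k,v in s.items()})
fs=[]
for n in("top","side"):
    c=capture(n);fs.append(c['frame']);print(n,{k:np.round(c[k],4).tolist() for k in c if k not in('frame',)})
    for t in("heater","straightedge","jar_clear","jar_amber","jar_small"):
        for d in search_frame(c,t)[:2]:print(t,np.round(d['rect'],0),round(d['p'],2))
    cv2.imwrite(f"pics/{n}0.png",c['frame'])
E
```

```text
{'time': 0.0, 'qpos': [-1.208, 0.435, 0.025, 1.574, -0.012, 1.134, -0.075], 'qvel': [0.001, 0.0, 0.0, -0.001, 0.002, 0.001, 0.001], 'effort': [-0.0, -66.786, 0.984, -31.445, -0.061, 0.043, 0.0], 'eef_pos': [0.281, 0.558, 0.196], 'tool_rot': [-0.0, 0.231, 0.973, -0.001], 'force': [0.485, 0.21, 0.168], 'moment': [0.008, -0.038, -0.023], 'finger_force': 0.0, 'width': 0.092}
top {'fx': 412.5153, 'fy': 412.5153, 'cx': 278.1693, 'cy': 213.0136, 'position': [0.4985, -0.0636, 1.2397], 'orientation': [0.7134, 0.0102, -0.016, -0.7004], 'shot': 1}
straightedge [117. 191. 158. 287.] 0.67
jar_amber [195. 133. 210. 141.] 0.63
jar_small [381. 255. 398. 270.] 0.66
side {'fx': 396.0814, 'fy': 396.0814, 'cx': 275.3395, 'cy': 210.2712, 'position': [0.3423, -0.8861, 0.7055], 'orientation': [0.8808, 0.4531, -0.0589, -0.1241], 'shot': 2}
straightedge [172. 167. 262. 177.] 0.81
jar_clear [337. 200. 353. 229.] 0.82
jar_amber [311. 166. 320. 188.] 0.46
jar_small [234. 330. 254. 361.] 0.79
```

View pics/top0.png

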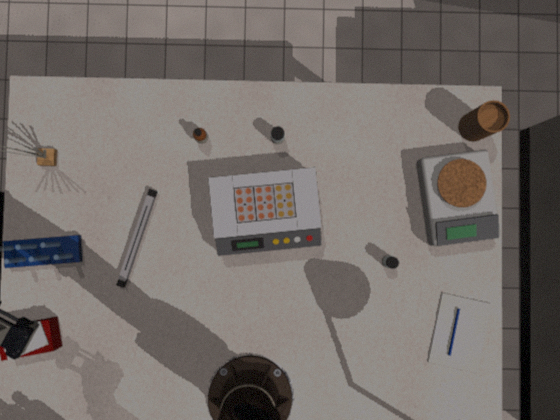

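View pics/side0.png

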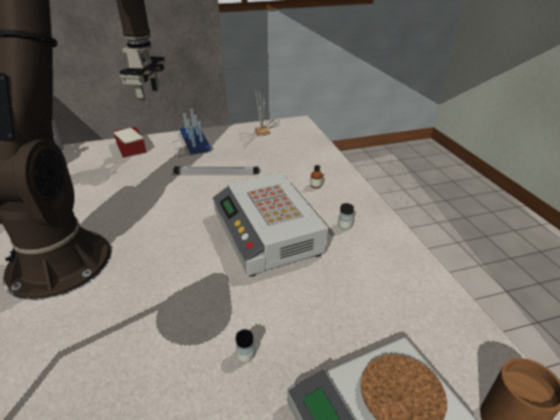

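Top view: the straightedge runs from (152,189) to (122,283). The heater rim runs roughly from (210,177) to (318,169), with the blocks around (265,203). Jars are at (200,134), (277,133) and (391,262). I'll zoom in.

```bash
cat > h.py <<'E'
from cell import *
import cv2,numpy as np
from scipy.spatial.transform import Rotation as R
def rot(q): return R.from_quat([q[1],q[2],q[3],q[0]])
def pose(c,s=None):
    if 'position' in c: return rot(c['orientation']).as_matrix(),np.array(c['position'])
    T=np.array(c['tool_from_camera']);M=rot(s['tool_rot']).as_matrix()
    return M@T[:3,:3],M@T[:3,3]+np.array(s['eef_pos'])
def p2w(c,u,v,z,s=None):
    M,t=pose(c,s);d=M@np.array([(u-c['cx'])/c['fx'],-(v-c['cy'])/c['fy'],-1.]);return t+d*(z-t[2])/d[2]
def w2p(c,p,s=None):
    M,t=pose(c,s);q=M.T@(np.array(p)-t);return np.array([c['cx']+c['fx']*q[0]/-q[2],c['cy']-c['fy']*q[1]/-q[2]])
E
python3 - <<'E'
from h import *
c=capture("top");f=c['frame']
for n,uv,z in[("edge far",(152,189),.02),("edge near",(122,283.5),.02),("blkTL",(234,187),.094),("blkTR",(294,182),.094),("blkBR",(297,218),.094),("blkBL",(236,223),.094),("rimTL",(210,177.5),.094),("rimTR",(317.5,169),.094),("j1",(200,134),.075),("j2",(277,133),.068),("j3",(391,262),.06)]:
    print(n,np.round(p2w(c,*uv,z),3))
a=cv2.resize(f[155:265,200:330],None,fx=5,fy=5,interpolation=cv2.INTER_CUBIC)
cv2.imwrite("pics/z1.png",a)
b=cv2.resize(f[175:295,105:170],None,fx=5,fy=5,interpolation=cv2.INTER_CUBIC)
cv2.imwrite("pics/z2.png",b)
E
```

```text
edge far [0.608 0.301 0.02 ]
edge near [0.329 0.381 0.02 ]
blkTL [0.611 0.052 0.094]
blkTR [ 0.628 -0.115  0.094]
blkBR [ 0.528 -0.125  0.094]
blkBL [0.511 0.044 0.094]
rimTL [0.637 0.119 0.094]
rimTR [ 0.666 -0.18   0.094]
j1 [0.762 0.153 0.075]
j2 [ 0.771 -0.065  0.068]
j3 [ 0.408 -0.398  0.06 ]
```

View pics/z1.png

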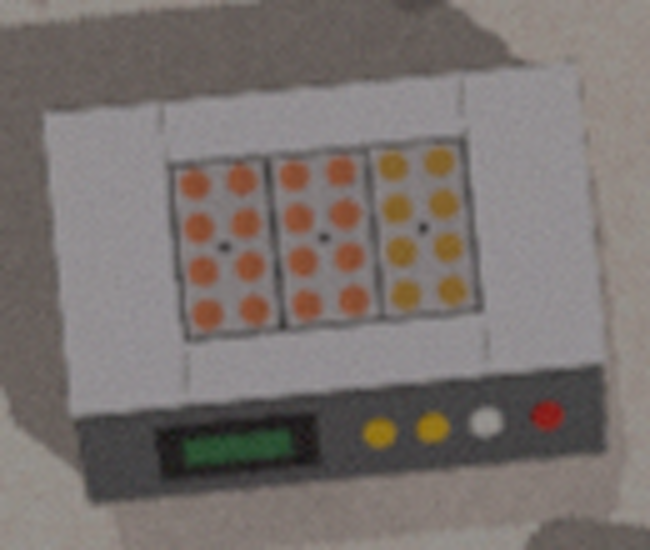

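View pics/z2.png

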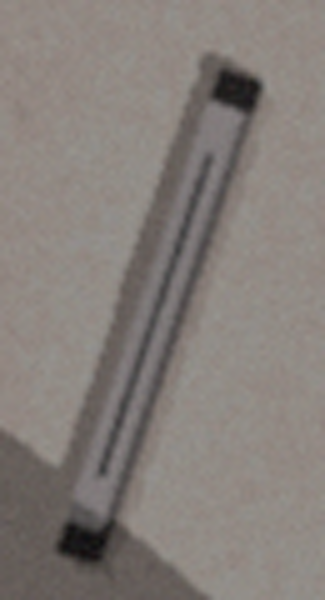

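The zoom shows block centres at top-image pixels (244.8,204.2), (264.6,202.6) and (284.6,200.6). The bar's slot runs from (147,206) to (125.4,270). Next I compute the poses and the moves.

```bash
python3 - <<'E'
from h import *
c=capture("top")
P=lambda x,y,z,o=(200,155):p2w(c,o[0]+x/5,o[1]+y/5,z)
B=[P(224,246,.094),P(323,238,.094),P(423,228,.094)];print(np.round(B,4))
C=[P(*q,.094) for q in[(172,163),(463,140),(481,310),(188,339)]];print(np.round(C,4),np.mean(C,0).round(4))
rim=[P(45,113,.094),P(578,65,.094),P(604,363,.094),P(73,416,.094)];print(np.round(rim,4),np.mean(rim,0).round(4))
for a,b in((B[0],B[2]),(C[0],C[1]),(C[3],C[2]),(rim[0],rim[1]),(rim[3],rim[2])):
    d=a-b;print(np.linalg.norm(d).round(4),np.degrees(np.arctan2(-d[0],d[1])).round(2))
o=(105,175);S=[P(x,y,.02,o) for x,y in((210,155),(102,475),(240,75),(84,553))];print(np.round(S,4))
for a,b in((S[0],S[1]),(S[2],S[3])):
    d=a-b;print(np.linalg.norm(d).round(4),np.degrees(np.arctan2(d[1],d[0])).round(2),((a+b)/2).round(4))
s=sense();M=rot(s['tool_rot']).as_matrix();print(M.round(3))
w=capture("wrist");cv2.imwrite("pics/w0.png",w['frame']);print(np.round(w['tool_from_camera'],3),w['fx'])
E
```

```text
[[ 0.5639  0.0205  0.094 ]
 [ 0.5694 -0.0344  0.094 ]
 [ 0.576  -0.0899  0.094 ]]
[[ 0.6097  0.0504  0.094 ]
 [ 0.6256 -0.1114  0.094 ]
 [ 0.531  -0.123   0.094 ]
 [ 0.5119  0.0394  0.094 ]] [ 0.5695 -0.0361  0.094 ]
[[ 0.6362  0.1217  0.094 ]
 [ 0.6689 -0.1749  0.094 ]
 [ 0.5028 -0.1918  0.094 ]
 [ 0.4681  0.1021  0.094 ]] [ 0.569  -0.0357  0.094 ]
0.1111 6.25
0.1626 5.63
0.1635 6.71
0.2984 6.28
0.296 6.73
[[0.5574 0.3144 0.02  ]
 [0.3683 0.3719 0.02  ]
 [0.6051 0.2981 0.02  ]
 [0.3226 0.381  0.02  ]]
0.1977 -16.93 [0.4628 0.3432 0.02  ]
0.2945 -16.35 [0.4639 0.3396 0.02  ]
[[-0.893  0.449  0.   ]
 [ 0.449  0.893  0.   ]
 [-0.     0.    -1.   ]]
[[-0.001  0.956  0.294  0.081]
 [ 1.     0.001  0.001 -0.   ]
 [ 0.001  0.294 -0.956 -0.189]
 [ 0.     0.     0.     1.   ]] 321.26630987500937
```

```bash
python3 -m handwheel '[[-2,-0.9,0.6,0,0,-1,1],[-6,-2.6,1.8,0,0,-3,1],[-10,-4.3,3,0,0,-5,1],[-14,-6,4,0,0,-7,1],[-18,-7.7,5,0,0,-8,0.8],[-22,-9.4,6,0,0,-9,0.6],[-25,-10.7,7,0,0,-10,0.6],[-26,-11.1,7.6,0,0,-10,0.6]]'
python3 -m handwheel '[[0,0,0,0,0,0,0.6],[0,0,0,0,0,0,0.6],[0,0,0,0,0,0,0.6],[0,0,0,0,0,0,0.6],[0,0,0,0,0,0,0.6],[0,0,0,0,0,0,0.6],[0,0,0,0,0,0,0.6],[0,0,0,0,0,0,0.6]]'
python3 - <<'E'
from h import *
s=sense();w=capture("wrist");f=w['frame'].copy()
print(s['eef_pos'],s['qpos'],w['tool_from_camera'][0][3])
ang=np.radians(-16.6)
for z in(.02,):
  for k in(-.15,0,.15):
    p=np.array([.463,.342,z])+k*np.array([np.cos(ang),np.sin(ang),0]);u=w2p(w,p,s);print(k,u.round(1))
    cv2.circle(f,tuple(int(x) for x in u),4,(0,0,255),1)
print('tcp below',w2p(w,np.r_[s['eef_pos'][:2],.02],s).round(1))
cv2.imwrite("pics/w1.png",f)
E
```

```text
time: 1.55
eef_pos: [0.466, 0.3381, 0.1197]
tool_rot: [0.001, 0.148, 0.989, -0.001]
force: [-0.5, -0.4, -0.2]
width: 0.0643
finger_force: 0.0
time: 2.35
eef_pos: [0.4631, 0.3425, 0.1204]
tool_rot: [0.0, 0.145, 0.989, 0.0]
force: [0.9, -0.6, -1.1]
width: 0.0551
finger_force: 0.0
[0.46312734 0.34250326 0.12035338] [-0.75871717  0.42893389  0.04009463  1.79072476 -0.02092102  0.92231381
  0.56989118] 0.08094788121231938
-0.15 [273.9  21. ]
0 [274.5 202.4]
0.15 [275.  337.2]
tcp below [275.1 202.3]
```

View pics/w1.png

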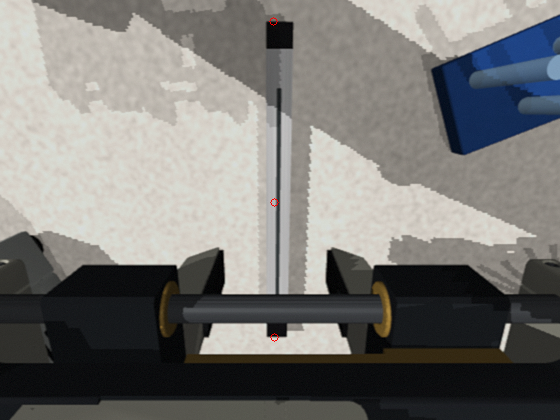

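The bar's slot is at u≈279 against a predicted 274.5, so it sits about 3.5 mm further along tool y. The ends agree, so I'll shift, descend and grip.

```bash
python3 -m handwheel '[[0,0.35,1.5,0,0,0,0.6],[0,0.35,4,0,0,0,0.6],[0,0.35,6.5,0,0,0,0.6],[0,0.35,8.5,0,0,0,0.6],[0,0.35,9.8,0,0,0,0.6],[0,0.35,10.4,0,0,0,0.6],[0,0.35,10.6,0,0,0,0.6],[0,0.35,10.6,0,0,0,0.6]]'
python3 -m handwheel '[[0,0,0,0,0,0,0.3],[0,0,0,0,0,0,0.2],[0,0,0,0,0,0,0.1],[0,0,0,0,0,0,0.1],[0,0,0,0,0,0,0],[0,0,0,0,0,0,0],[0,0,0,0,0,0,0],[0,0,0,0,0,0,0]]'
```

```text
time: 3.2
eef_pos: [0.4645, 0.3461, 0.0146]
tool_rot: [0.0, 0.145, 0.989, 0.0]
force: [-0.1, -0.4, 0.2]
width: 0.0552
finger_force: 0.0
time: 4.0
eef_pos: [0.4642, 0.3458, 0.0143]
tool_rot: [-0.0, 0.145, 0.989, 0.0]
force: [-0.1, -0.3, 0.2]
width: 0.0008
finger_force: 0.0
```

```bash
python3 - <<'E'
from h import *
s=sense();w=capture("wrist");cv2.imwrite("pics/w2.png",w['frame']);print(s['width'],s['finger_force'],s['force'],s['eef_pos'])
E
```

```text
0.0007726935077803256 0.0 [-0.14652656 -0.26176268  0.1919672 ] [0.46417299 0.34580145 0.01431839]
```

View pics/w2.png

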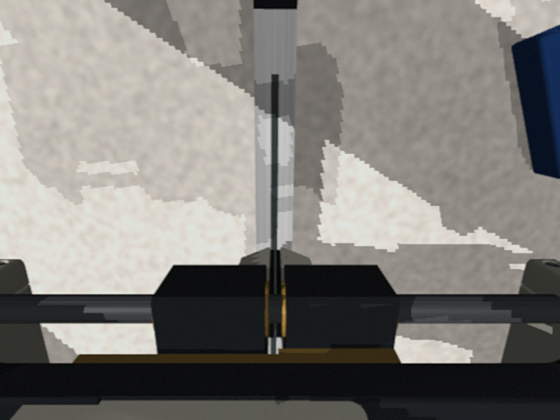

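```bash
python3 - <<'E'
from h import *
s=sense();w=capture("wrist");M=rot(s['tool_rot']).as_matrix();e=np.array(s['eef_pos'])
for x in(.13,.15,.08,.03):
  for z in(.02,.03):
    p=e+M@np.array([x,0,0]);p[2]=z;q=p+M@np.array([0,.011,0]);print(x,z,w2p(w,p,s).round(1),'halfwidth px',(w2p(w,q,s)-w2p(w,p,s))[0].round(1))
print('tip',w2p(w,e+M@np.array([0,0,.008]),s),w2p(w,e+M@np.array([.0095,0,.008]),s))
c=capture("side");u=w2p(c,e).astype(int);print(u)
a=c['frame'][max(u[1]-55,0):u[1]+45,u[0]-60:u[0]+60];A=cv2.resize(a,None,fx=5,fy=5,interpolation=cv2.INTER_CUBIC)
cv2.imwrite("pics/s1.png",A)
for n in("side","top"):
  c=capture(n);print([(np.round(d['rect']),round(d['p'],2)) for d in search_frame(c,"straightedge")[:2]])
E
```

```text
0.13 0.02 [274.9   8.9] halfwidth px 22.0
0.13 0.03 [274.9   2.4] halfwidth px 23.4
0.15 0.02 [274.8 -38.5] halfwidth px 22.9
0.15 0.03 [274.8 -48.4] halfwidth px 24.4
0.08 0.02 [275.  113.5] halfwidth px 20.2
0.08 0.03 [275.  113.6] halfwidth px 21.3
0.03 0.02 [275.1 201.8] halfwidth px 18.6
0.03 0.03 [275.1 206.6] halfwidth px 19.6
tip [275.12616635 240.12137697] [275.11064055 226.55960852]
[215 168]
[(array([168., 166., 260., 174.]), 0.78)]
[(array([116., 190., 158., 288.]), 0.95)]
```

View pics/s1.png

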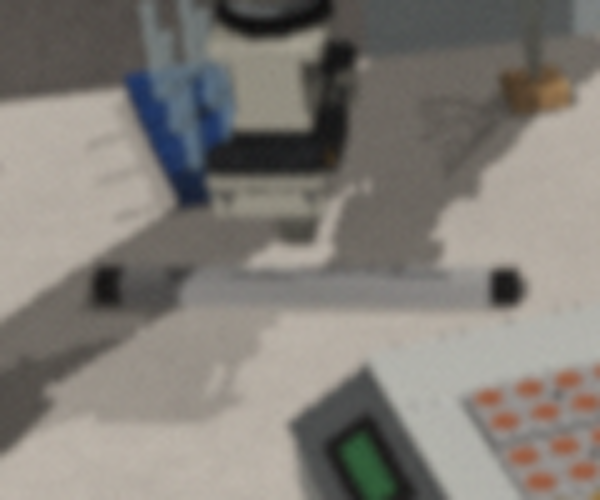

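The bar is not between the fingers. Both views put the fingertips some 35–40 mm higher than the stated geometry: side crop tip at (295,240) with the bar top at (300,268), wrist tip at row ~252 rather than 230. I'll open and feel my way down slowly, watching the force.

```bash
python3 -m handwheel '[[0,0,0,0,0,0,0.6],[0,0,0,0,0,0,0.6],[0,0,0,0,0,0,0.6],[0,0,0,0,0,0,0.6],[0,0,0,0,0,0,0.6],[0,0,0,0,0,0,0.6],[0,0,0,0,0,0,0.6],[0,0,0,0,0,0,0.6]]'
python3 -m handwheel '[[0,0,0.1,0,0,0,0.6],[0,0,0.2,0,0,0,0.6],[0,0,0.3,0,0,0,0.6],[0,0,0.4,0,0,0,0.6],[0,0,0.5,0,0,0,0.6],[0,0,0.6,0,0,0,0.6],[0,0,0.7,0,0,0,0.6],[0,0,0.8,0,0,0,0.6]]'
```

```text
time: 5.15
eef_pos: [0.4642, 0.3458, 0.0143]
tool_rot: [0.0, 0.145, 0.989, 0.0]
force: [0.6, -1.0, 0.3]
width: 0.0544
finger_force: 0.0
time: 5.95
eef_pos: [0.4642, 0.3458, 0.0062]
tool_rot: [0.0, 0.145, 0.989, 0.0]
force: [0.9, -0.3, -0.3]
width: 0.055
finger_force: 0.0
```

```bash
python3 -m handwheel '[[0,0,0.1,0,0,0,0.6],[0,0,0.2,0,0,0,0.6],[0,0,0.3,0,0,0,0.6],[0,0,0.4,0,0,0,0.6],[0,0,0.5,0,0,0,0.6],[0,0,0.6,0,0,0,0.6],[0,0,0.7,0,0,0,0.6],[0,0,0.8,0,0,0,0.6]]'
python3 -m handwheel '[[0,0,0.1,0,0,0,0.6],[0,0,0.2,0,0,0,0.6],[0,0,0.3,0,0,0,0.6],[0,0,0.4,0,0,0,0.6],[0,0,0.5,0,0,0,0.6],[0,0,0.6,0,0,0,0.6],[0,0,0.7,0,0,0,0.6],[0,0,0.8,0,0,0,0.6]]'
```

```text
time: 6.75
eef_pos: [0.4642, 0.3458, -0.0018]
tool_rot: [0.0, 0.145, 0.989, 0.0]
force: [-0.4, -0.2, 0.0]
width: 0.0548
finger_force: 0.0
time: 7.55
eef_pos: [0.4642, 0.3458, -0.0097]
tool_rot: [0.0, 0.145, 0.989, 0.0]
force: [-0.2, -0.3, 0.1]
width: 0.0552
finger_force: 0.0
```

```bash
python3 -m handwheel '[[0,0,0.1,0,0,0,0.6],[0,0,0.2,0,0,0,0.6],[0,0,0.3,0,0,0,0.6],[0,0,0.4,0,0,0,0.6],[0,0,0.5,0,0,0,0.6],[0,0,0.6,0,0,0,0.6],[0,0,0.7,0,0,0,0.6],[0,0,0.8,0,0,0,0.6]]'
python3 -m handwheel '[[0,0,0.1,0,0,0,0.6],[0,0,0.2,0,0,0,0.6],[0,0,0.2,0,0,0,0.4],[0,0,0.2,0,0,0,0.3],[0,0,0.2,0,0,0,0.2],[0,0,0.2,0,0,0,0.2],[0,0,0.2,0,0,0,0.2],[0,0,0.2,0,0,0,0.2]]'
```

```text
time: 8.35
eef_pos: [0.4642, 0.3458, -0.0177]
tool_rot: [0.0, 0.145, 0.989, 0.0]
force: [0.6, -0.1, 0.9]
width: 0.0552
finger_force: 0.0
time: 9.15
eef_pos: [0.4642, 0.3457, -0.0196]
tool_rot: [0.0, 0.145, 0.989, 0.0]
force: [-0.6, 0.2, 0.5]
width: 0.0215
finger_force: 30.0
```

```bash
python3 -m handwheel '[[0,0,0,0,0,0,0.45],[0,0,0,0,0,0,0.45],[0,0,0.1,0,0,0,0.45],[0,0,0.2,0,0,0,0.45],[0,0,0.3,0,0,0,0.45],[0,0,0.4,0,0,0,0.45],[0,0,0.4,0,0,0,0.45],[0,0,0.4,0,0,0,0.45]]'
python3 -m handwheel '[[0,0,0,0,0,0,0.3],[0,0,0,0,0,0,0.2],[0,0,0,0,0,0,0.1],[0,0,0,0,0,0,0.1],[0,0,0,0,0,0,0.1],[0,0,-0.1,0,0,0,0.1],[0,0,-0.3,0,0,0,0.1],[0,0,-0.6,0,0,0,0.1]]'
```

```text
time: 9.95
eef_pos: [0.4642, 0.3458, -0.0237]
tool_rot: [0.0, 0.145, 0.989, 0.0]
force: [-0.8, -0.4, -0.2]
width: 0.0414
finger_force: 0.0
time: 10.75
eef_pos: [0.4639, 0.3456, -0.0177]
tool_rot: [-0.0, 0.145, 0.989, -0.0]
force: [-0.4, -0.0, -2.6]
width: 0.0214
finger_force: 30.0
```

```bash
python3 -m handwheel '[[0,0,-0.6,0,0,0,0.1],[0,0,-1.8,0,0,0,0.1],[0,0,-4,0,0,0,0.1],[0,0,-7,0,0,0,0.1],[0,0,-10,0,0,0,0.1],[0,0,-12.5,0,0,0,0.1],[-0.3,-0.4,-13.6,0,0,0,0.1],[-0.9,-1.3,-13.8,0,0,0,0.1]]'
python3 -m handwheel '[[-1,-1.5,0,0,0,3,0.1],[-2.5,-3.5,0,0,0,7.5,0.1],[-4.5,-6.5,0,0,0,13,0.1],[-6.5,-9.5,0,0,0,19,0.1],[-8.5,-12.5,0,0,0,25,0.1],[-10.5,-15.5,0,0,0,31,0.1],[-12.7,-18.5,0,0,0,37,0.1],[-14.8,-21.5,0,0,0,43,0.1]]'
```

```text
time: 11.55
eef_pos: [0.4696, 0.3317, 0.1221]
tool_rot: [0.001, 0.144, 0.99, 0.001]
force: [0.2, 0.3, -2.1]
width: 0.0216
finger_force: 30.0
time: 12.35
eef_pos: [0.5485, 0.0778, 0.1192]
tool_rot: [-0.0, 0.502, 0.865, -0.001]
force: [0.8, 0.3, -2.0]
width: 0.0214
finger_force: 30.0
```

```bash
python3 - <<'E'
from h import *
s=sense();M=rot(s['tool_rot']).as_matrix();print(s['eef_pos'],s['qpos'],s['width'])
y=M[:,1];print('ytool ang',np.degrees(np.arctan2(y[1],y[0])))
E
```

```text
[0.54853919 0.07783283 0.11924999] [-0.44698258  0.40397226  0.28191314  1.85894947 -0.13881802  0.89978739
  0.41827239] 0.021449630540856104
ytool ang 29.68514867628438
```

```bash
python3 -m handwheel '[[-2,-0.4,0,0,0,4,0.1],[-4,-0.8,0,0,0,8,0.1],[-6,-1.2,0,0,0,12,0.1],[-8,-1.6,0,0,0,16,0.1],[-10,-2,0,0,0,20,0.1],[-11.3,-2.3,0,0,0,23,0.1],[-12,-2.4,0,0,0,24,0.1],[-12,-2.4,0,0,0,24,0.1]]'
python3 -m handwheel '[[0,0,0,0,0,0,0.1],[0,0,0.4,0,0,0,0.1],[0,0,0.8,0,0,0,0.1],[0,0,1.2,0,0,0,0.1],[0,0,1.6,0,0,0,0.1],[0,0,1.8,0,0,0,0.1],[0,0,1.8,0,0,0,0.1],[0,0,1.8,0,0,0,0.1]]'
python3 - <<'E'
from h import *
s=sense();w=capture("wrist");f=w['frame'].copy();M=rot(s['tool_rot']).as_matrix()
print(s['eef_pos'],np.degrees(np.arctan2(M[1,1],M[0,1])))
a=np.radians(6.3);hx=np.array([np.cos(a),np.sin(a),0]);hy=np.array([-np.sin(a),np.cos(a),0]);o=np.array([.5693,-.0355,.094])
for y in(-.055,0,.055,.084,-.084):
    for x in (-.0475,0.0475):
        u=w2p(w,o+x*hx+y*hy,s);print(x,y,u.round());cv2.circle(f,tuple(int(i) for i in u),4,(0,0,255),1)
cv2.imwrite("pics/w3.png",f)
c=capture("side");cv2.imwrite("pics/s3.png",cv2.resize(c['frame'][130:280,170:360],None,fx=4,fy=4,interpolation=cv2.INTER_CUBIC))
E
```

```text
time: 13.15
eef_pos: [0.5892, -0.0342, 0.1203]
tool_rot: [0.0, 0.668, 0.744, -0.0]
force: [-0.3, 0.9, -1.6]
width: 0.0216
finger_force: 30.0
time: 13.95
eef_pos: [0.5889, -0.0335, 0.1024]
tool_rot: [0.0, 0.667, 0.745, -0.0]
force: [0.2, -0.3, -1.7]
width: 0.0217
finger_force: 30.0
[ 0.58890888 -0.03345835  0.10235648] 6.303035051315746
-0.0475 -0.055 [182. 311.]
0.0475 -0.055 [316. 311.]
-0.0475 0 [175. 239.]
0.0475 0 [319. 239.]
-0.0475 0.055 [166. 155.]
0.0475 0.055 [322. 155.]
-0.0475 0.084 [161. 105.]
0.0475 0.084 [324. 105.]
-0.0475 -0.084 [185. 345.]
0.0475 -0.084 [314. 345.]
```

View pics/w3.png

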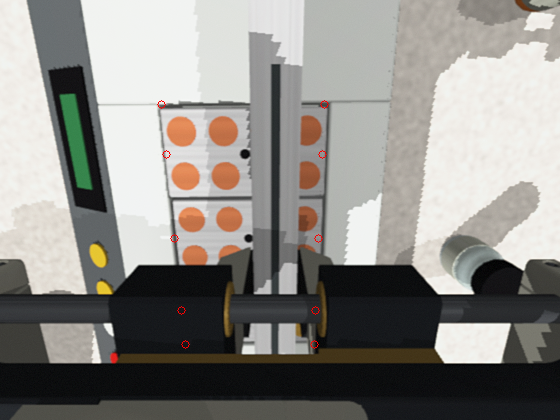

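The block and rim seams match the predictions to about 2 px (seam corner (161,105); block centres (245,154) and (249,238)). The bar is aligned, so I'll descend.

```bash
python3 -m handwheel '[[0,0,0.3,0,0,0,0.1],[0,0,0.7,0,0,0,0.1],[0,0,1.1,0,0,0,0.1],[0,0,1.5,0,0,0,0.1],[0,0,1.7,0,0,0,0.1],[0,0,1.8,0,0,0,0.1],[0,0,1.9,0,0,0,0.1],[0,0,2.0,0,0,0,0.1]]'
python3 -m handwheel '[[0,0,0.1,0,0,0,0.1],[0,0,0.2,0,0,0,0.1],[0,0,0.3,0,0,0,0.1],[0,0,0.3,0,0,0,0.1],[0,0,0.3,0,0,0,0.1],[0,0,0.3,0,0,0,0.1],[0,0,0.3,0,0,0,0.1],[0,0,0.3,0,0,0,0.1]]'
```

```text
time: 14.85
eef_pos: [0.589, -0.0334, 0.0824]
tool_rot: [0.0, 0.667, 0.745, 0.0]
force: [-0.4, 0.5, -1.8]
width: 0.0219
finger_force: 30.0
time: 15.65
eef_pos: [0.5889, -0.0334, 0.0794]
tool_rot: [0.0, 0.667, 0.745, 0.0]
force: [0.5, 0.0, -2.6]
width: 0.0213
finger_force: 30.0
```

Bar bottom is at about 0.103 with no contact yet, so I'll creep down.

```bash
python3 -m handwheel '[[0,0,0.05,0,0,0,0.1],[0,0,0.1,0,0,0,0.1],[0,0,0.15,0,0,0,0.1],[0,0,0.2,0,0,0,0.1],[0,0,0.25,0,0,0,0.1],[0,0,0.3,0,0,0,0.1],[0,0,0.3,0,0,0,0.1],[0,0,0.3,0,0,0,0.1]]'
```

```text
time: 16.45
eef_pos: [0.589, -0.0336, 0.0768]
tool_rot: [0.0, 0.667, 0.745, 0.0]
force: [-2.0, -0.9, 5.2]
width: 0.0219
finger_force: 30.0
```

Contact. I'll read the moment for a hint, then release.

```bash
python3 -c "
from cell import *
s=sense();print(s['force'],s['moment'])"
python3 -m handwheel '[[0,0,0,0,0,0,0.26],[0,0,0,0,0,0,0.28],[0,0,0,0,0,0,0.32],[0,0,0,0,0,0,0.36],[0,0,0,0,0,0,0.4],[0,0,0,0,0,0,0.45],[0,0,0,0,0,0,0.45],[0,0,0,0,0,0,0.45]]'
python3 -m handwheel '[[0,0,-0.5,0,0,0,0.45],[0,0,-1.5,0,0,0,0.45],[0,0,-3,0,0,0,0.45],[0,0,-4,0,0,0,0.45],[0,0,-5,0,0,0,0.4],[0,0,-5,0,0,0,0.3],[0,0,-5,0,0,0,0.1],[0,0,-5,0,0,0,0]]'
```

```text
[-2.04153704 -0.91046443  5.22952386] [0.05252179 0.57553454 0.08110093]
time: 17.25
eef_pos: [0.5889, -0.0334, 0.0763]
tool_rot: [0.0, 0.667, 0.745, -0.0]
force: [-0.2, 0.9, -0.3]
width: 0.0411
finger_force: 0.0
time: 18.05
eef_pos: [0.5885, -0.0333, 0.1258]
tool_rot: [-0.0, 0.667, 0.745, -0.0]
force: [-0.2, -0.2, 0.3]
width: 0.0171
finger_force: 0.0
```

Correcting the moment for the 0.28 m lever puts the first contact at about y=+43 mm, so the left block is suspected. Next, go over the left end.

```bash
python3 -m handwheel '[[1,0,0,0,0,0,0],[3,0,0,0,0,0,0],[6,0,0,0,0,0,0],[9,0,0.5,0,0,0,0],[11.5,0,1.0,0,0,0,0],[13,0,1.4,0,0,0,0],[13.5,0,1.6,0,0,0,0],[13.5,0,1.6,0,0,0,0]]'
python3 -m handwheel '[[0,0,0.1,0,0,0,0],[0,0,0.2,0,0,0,0],[0,0,0.3,0,0,0,0],[0,0,0.4,0,0,0,0],[0,0,0.5,0,0,0,0],[0,0,0.6,0,0,0,0],[0,0,0.7,0,0,0,0],[0,0,0.8,0,0,0,0]]'
```

```text
time: 18.85
eef_pos: [0.5738, 0.1009, 0.1099]
tool_rot: [-0.0, 0.667, 0.745, -0.0]
force: [0.2, -1.3, 0.4]
width: 0.0005
finger_force: 0.0
time: 19.65
eef_pos: [0.5741, 0.1008, 0.1022]
tool_rot: [-0.0, 0.667, 0.745, 0.0]
force: [-0.3, -0.6, 0.6]
width: 0.0008
finger_force: 0.0
```

```bash
python3 -m handwheel '[[0,0,0.1,0,0,0,0],[0,0,0.2,0,0,0,0],[0,0,0.3,0,0,0,0],[0,0,0.4,0,0,0,0],[0,0,0.5,0,0,0,0],[0,0,0.6,0,0,0,0],[0,0,0.7,0,0,0,0],[0,0,0.8,0,0,0,0]]'
```

```text
time: 20.45
eef_pos: [0.5741, 0.1008, 0.0942]
tool_rot: [-0.0, 0.667, 0.745, 0.0]
force: [-0.4, -0.5, -0.4]
width: 0.0004
finger_force: 0.0
```

```bash
python3 -m handwheel '[[0,0,0.06,0,0,0,0],[0,0,0.12,0,0,0,0],[0,0,0.18,0,0,0,0],[0,0,0.24,0,0,0,0],[0,0,0.3,0,0,0,0],[0,0,0.36,0,0,0,0],[0,0,0.42,0,0,0,0],[0,0,0.48,0,0,0,0]]'
```

```text
time: 21.25
eef_pos: [0.5743, 0.1013, 0.0898]
tool_rot: [0.0, 0.667, 0.745, 0.0]
force: [0.0, 2.4, 4.3]
width: 0.0007
finger_force: 2.3
```

```bash
python3 -m handwheel '[[0,0,0.03,0,0,0,0],[0,0,0.06,0,0,0,0],[0,0,0.09,0,0,0,0],[0,0,0.12,0,0,0,0],[0,0,0.15,0,0,0,0],[0,0,0.18,0,0,0,0],[0,0,0.21,0,0,0,0],[0,0,0.24,0,0,0,0]]'
```

```text
time: 22.05
eef_pos: [0.5743, 0.1018, 0.0874]
tool_rot: [-0.0, 0.667, 0.745, 0.001]
force: [-1.6, 5.8, 7.0]
width: -0.0
finger_force: 4.1
```

```bash
python3 -m handwheel '[[0,0,0.03,0,0,0,0],[0,0,0.06,0,0,0,0],[0,0,0.09,0,0,0,0],[0,0,0.12,0,0,0,0],[0,0,0.15,0,0,0,0],[0,0,0.18,0,0,0,0],[0,0,0.2,0,0,0,0],[0,0,0.2,0,0,0,0]]'; python3 - <<'E'
from h import *
c=capture("side");f=c['frame'];print(f.shape)
cv2.imwrite("pics/s4.png",cv2.resize(f[140:265,190:340],None,fx=5,fy=5,interpolation=cv2.INTER_CUBIC)[:600,:750])
E
```

```text
time: 22.85
eef_pos: [0.5747, 0.102, 0.087]
tool_rot: [-0.0, 0.667, 0.745, 0.001]
force: [-7.1, 3.8, 22.1]
width: 0.0004
finger_force: 11.3
(420, 560, 3)
```

View pics/s4.png

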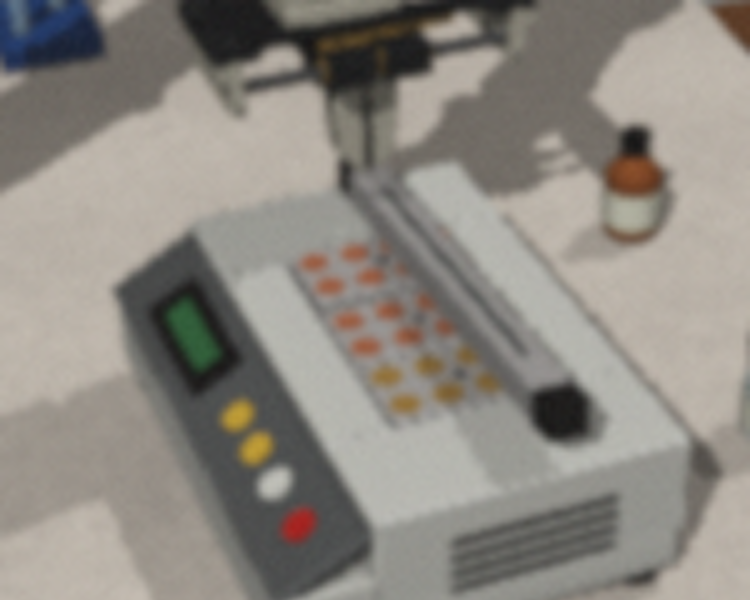

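The left end is pressed down (22 N); the right cap at (560,410) looks raised, and the bar is still well placed. I'll raise slowly so the bar settles softly, then go right.

```bash
python3 -m handwheel '[[0,0,-0.08,0,0,0,0],[0,0,-0.16,0,0,0,0],[0,0,-0.24,0,0,0,0],[0,0,-0.34,0,0,0,0],[0,0,-0.44,0,0,0,0],[0,0,-0.56,0,0,0,0],[0,0,-0.7,0,0,0,0],[0,0,-0.9,0,0,0,0]]'
python3 -m handwheel '[[0,0,-0.8,0,0,0,0],[0,0,-1.6,0,0,0,0],[-3,0,-2,0,0,0,0],[-7,0,-2,0,0,0,0],[-11,0,-2,0,0,0,0],[-15,0,-2,0,0,0,0],[-19,0,-2,0,0,0,0],[-23,0,-2,0,0,0,0]]'
python3 -m handwheel '[[-2.5,0,0,0,0,0,0],[-4,0,0.5,0,0,0,0],[-4,0,1,0,0,0,0],[-4,0,1.4,0,0,0,0],[-4,0,1.6,0,0,0,0],[-4,0,1.7,0,0,0,0],[-4,0,1.8,0,0,0,0],[-4,0,1.9,0,0,0,0]]'
```

```text
time: 23.7
eef_pos: [0.5736, 0.0997, 0.0937]
tool_rot: [0.0, 0.667, 0.745, -0.001]
force: [0.2, -1.2, 1.0]
width: 0.0003
finger_force: 0.3
time: 24.5
eef_pos: [0.5995, -0.1296, 0.1149]
tool_rot: [0.0, 0.667, 0.745, 0.0]
force: [0.9, 0.1, 1.2]
width: 0.0009
finger_force: 0.0
time: 25.3
eef_pos: [0.6039, -0.1669, 0.0952]
tool_rot: [0.0, 0.667, 0.745, 0.0]
force: [0.0, -0.1, 0.1]
width: 0.0007
finger_force: 0.0
```

```bash
python3 -m handwheel '[[0,0,0.08,0,0,0,0],[0,0,0.16,0,0,0,0],[0,0,0.24,0,0,0,0],[0,0,0.32,0,0,0,0],[0,0,0.4,0,0,0,0],[0,0,0.48,0,0,0,0],[0,0,0.55,0,0,0,0],[0,0,0.6,0,0,0,0]]'
```

```text
time: 26.1
eef_pos: [0.6037, -0.1676, 0.089]
tool_rot: [-0.0, 0.667, 0.745, 0.0]
force: [0.3, 0.6, -0.3]
width: 0.0004
finger_force: 0.0
```

```bash
python3 -m handwheel '[[0,0,0.03,0,0,0,0],[0,0,0.06,0,0,0,0],[0,0,0.09,0,0,0,0],[0,0,0.12,0,0,0,0],[0,0,0.14,0,0,0,0],[0,0,0.16,0,0,0,0],[0,0,0.18,0,0,0,0],[0,0,0.2,0,0,0,0]]'
```

```text
time: 26.9
eef_pos: [0.6038, -0.1676, 0.0871]
tool_rot: [0.0, 0.667, 0.745, 0.0]
force: [-0.2, 0.9, 0.2]
width: 0.0002
finger_force: 0.0
```

```bash
python3 -m handwheel '[[0,0,0.02,0,0,0,0],[0,0,0.04,0,0,0,0],[0,0,0.06,0,0,0,0],[0,0,0.08,0,0,0,0],[0,0,0.1,0,0,0,0],[0,0,0.11,0,0,0,0],[0,0,0.12,0,0,0,0],[0,0,0.12,0,0,0,0]]'
```

```text
time: 27.7
eef_pos: [0.6039, -0.1676, 0.0865]
tool_rot: [0.0, 0.667, 0.745, 0.0]
force: [-1.8, 1.6, 7.1]
width: 0.0004
finger_force: 3.5
```

The right end sits on the rim with no drop, so the left block is the proud one. Hold briefly, lift, and go over the left block in front of the bar (heater x≈-22, y≈55).

```bash
python3 -m handwheel '[[0,0,0.02,0,0,0,0],[0,0,0.02,0,0,0,0],[0,0,0.02,0,0,0,0],[0,0,0.02,0,0,0,0],[0,0,-0.1,0,0,0,0],[0,0,-0.5,0,0,0,0],[0,0,-1.5,0,0,0,0],[0,0,-2.5,0,0,0,0]]'
python3 -m handwheel '[[2,-0.5,0,0,0,0,0],[5,-1.2,0,0,0,0,0],[9,-2.2,0,0,0,0,0],[13,-3.2,0,0,0,0,0],[16.5,-3.8,0,0,0,0,0],[18.5,-4.2,0,0,0,0,0],[19,-4.2,0,0,0,0,0],[19,-4.2,0,0,0,0,0]]'
python3 -m handwheel '[[0,0,0.5,0,0,0,0],[0,0,1.2,0,0,0,0],[0,0,2,0,0,0,0],[0,0,2.5,0,0,0,0],[0,0,2.7,0,0,0,0],[0,0,2.8,0,0,0,0],[0,0,2.9,0,0,0,0],[0,0,3.0,0,0,0,0]]'
python3 - <<'E'
from h import *
s=sense();w=capture("wrist");f=w['frame'];print(s['eef_pos'])
cv2.imwrite("pics/w5.png",f)
E
```

```text
time: 28.5
eef_pos: [0.6037, -0.1676, 0.1116]
tool_rot: [-0.0, 0.667, 0.745, -0.0]
force: [0.5, -0.2, -0.8]
width: 0.0005
finger_force: 0.0
time: 29.3
eef_pos: [0.5417, 0.0171, 0.1116]
tool_rot: [0.0, 0.667, 0.745, 0.0]
force: [-0.3, 0.0, 0.5]
width: 0.0004
finger_force: 0.0
time: 30.1
eef_pos: [0.5413, 0.0167, 0.0811]
tool_rot: [0.0, 0.667, 0.745, 0.0]
force: [0.5, 0.5, 0.6]
width: 0.0003
finger_force: 0.0
[0.54131911 0.01671117 0.08107845]
```

View pics/w5.png

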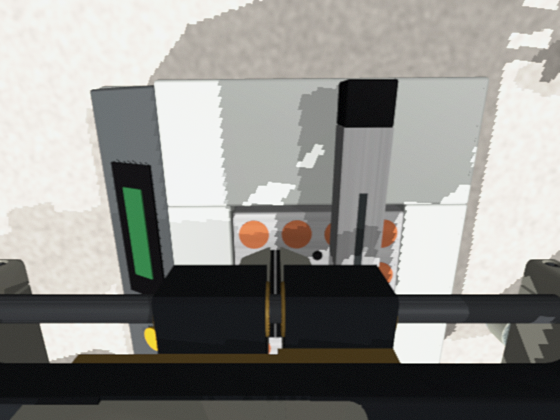

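The fingertips (275,260) hover over the front half of the left block; its centre dot is at (317,255), and the bar is clear to the right. I'll descend.

```bash
python3 -m handwheel '[[0,0,0.1,0,0,0,0],[0,0,0.2,0,0,0,0],[0,0,0.3,0,0,0,0],[0,0,0.4,0,0,0,0],[0,0,0.5,0,0,0,0],[0,0,0.6,0,0,0,0],[0,0,0.7,0,0,0,0],[0,0,0.75,0,0,0,0]]'
python3 -m handwheel '[[0,0,0.03,0,0,0,0],[0,0,0.06,0,0,0,0],[0,0,0.09,0,0,0,0],[0,0,0.12,0,0,0,0],[0,0,0.15,0,0,0,0],[0,0,0.18,0,0,0,0],[0,0,0.21,0,0,0,0],[0,0,0.24,0,0,0,0]]'
```

```text
time: 30.95
eef_pos: [0.5411, 0.0166, 0.0733]
tool_rot: [-0.0, 0.667, 0.745, -0.0]
force: [0.3, -0.0, -0.5]
width: 0.0006
finger_force: 0.0
time: 31.75
eef_pos: [0.5411, 0.0167, 0.071]
tool_rot: [-0.0, 0.667, 0.745, 0.0]
force: [-0.7, -0.4, -0.8]
width: 0.0004
finger_force: 0.0
```

```bash
python3 -m handwheel '[[0,0,0.02,0,0,0,0],[0,0,0.04,0,0,0,0],[0,0,0.06,0,0,0,0],[0,0,0.08,0,0,0,0],[0,0,0.1,0,0,0,0],[0,0,0.12,0,0,0,0],[0,0,0.14,0,0,0,0],[0,0,0.16,0,0,0,0]]'
```

```text
time: 32.55
eef_pos: [0.5412, 0.0167, 0.0707]
tool_rot: [-0.0, 0.667, 0.745, 0.0]
force: [-6.2, 0.4, 20.2]
width: 0.0004
finger_force: 9.6
```

```bash
python3 -m handwheel '[[0,0,0.04,0,0,0,0],[0,0,0.08,0,0,0,0],[0,0,0.12,0,0,0,0],[0,0,0.16,0,0,0,0],[0,0,0.2,0,0,0,0],[0,0,0.24,0,0,0,0],[0,0,0.28,0,0,0,0],[0,0,0.3,0,0,0,0]]'
```

```text
time: 33.35
eef_pos: [0.5412, 0.0167, 0.0678]
tool_rot: [-0.0, 0.667, 0.745, 0.001]
force: [-6.8, 0.4, 18.2]
width: 0.0003
finger_force: 9.6
```

Moving down steadily at about 20 N, with roughly 1 mm left.

```bash
python3 -m handwheel '[[0,0,0.03,0,0,0,0],[0,0,0.06,0,0,0,0],[0,0,0.09,0,0,0,0],[0,0,0.11,0,0,0,0],[0,0,0.13,0,0,0,0],[0,0,0.14,0,0,0,0],[0,0,0.15,0,0,0,0],[0,0,0.15,0,0,0,0]]'
```

```text
time: 34.15
eef_pos: [0.5412, 0.0167, 0.0663]
tool_rot: [-0.0, 0.667, 0.745, 0.0]
force: [-6.0, 0.6, 19.3]
width: 0.0005
finger_force: 9.4
```

```bash
python3 -m handwheel '[[0,0,0.02,0,0,0,0],[0,0,0.03,0,0,0,0],[0,0,0.04,0,0,0,0],[0,0,0.05,0,0,0,0],[0,0,0.06,0,0,0,0],[0,0,0.07,0,0,0,0],[0,0,0.07,0,0,0,0],[0,0,0.07,0,0,0,0]]'
```

```text
time: 34.95
eef_pos: [0.5412, 0.0166, 0.066]
tool_rot: [-0.0, 0.667, 0.745, 0.001]
force: [-8.1, -0.1, 25.2]
width: 0.0003
finger_force: 12.3
```

```bash
python3 -m handwheel '[[0,0,0.01,0,0,0,0],[0,0,0.02,0,0,0,0],[0,0,0.03,0,0,0,0],[0,0,0.03,0,0,0,0],[0,0,0.03,0,0,0,0],[0,0,0.03,0,0,0,0],[0,0,0.03,0,0,0,0],[0,0,0.03,0,0,0,0]]'
```

```text
time: 35.75
eef_pos: [0.5412, 0.0167, 0.0659]
tool_rot: [-0.0, 0.667, 0.745, 0.001]
force: [-9.7, -0.1, 28.1]
width: 0.0006
finger_force: 14.1
```

The force rises without movement, so the block is home. Now press the left end again.

```bash
python3 -m handwheel '[[0,0,-0.3,0,0,0,0],[0,0,-0.8,0,0,0,0],[0,0,-1.8,0,0,0,0],[0,0,-3,0,0,0,0],[0,0,-4,0,0,0,0],[0,0,-4.5,0,0,0,0],[0,0,-4.5,0,0,0,0],[0.5,0.3,-4.5,0,0,0,0]]'
python3 -m handwheel '[[1,0.5,0,0,0,0,0],[3,1.5,0,0,0,0,0],[5,2.8,0,0,0,0,0],[6.8,3.6,0,0,0,0,0],[7.5,3.9,0,0,0,0,0],[7.5,3.9,0.5,0,0,0,0],[7.5,3.9,0.9,0,0,0,0],[7.5,3.9,1.1,0,0,0,0]]'
python3 -m handwheel '[[0,0,0.1,0,0,0,0],[0,0,0.2,0,0,0,0],[0,0,0.3,0,0,0,0],[0,0,0.4,0,0,0,0],[0,0,0.5,0,0,0,0],[0,0,0.6,0,0,0,0],[0,0,0.7,0,0,0,0],[0,0,0.75,0,0,0,0]]'
```

```text
time: 36.55
eef_pos: [0.5433, 0.0214, 0.109]
tool_rot: [0.0, 0.668, 0.745, -0.0]
force: [1.0, 0.5, 0.1]
width: 0.0001
finger_force: 0.0
time: 37.35
eef_pos: [0.5734, 0.0993, 0.0972]
tool_rot: [-0.0, 0.668, 0.744, -0.001]
force: [-0.9, -0.1, 0.5]
width: 0.0002
finger_force: 0.0
time: 38.15
eef_pos: [0.574, 0.1008, 0.0903]
tool_rot: [-0.0, 0.667, 0.745, -0.0]
force: [0.1, -0.0, -0.1]
width: 0.0004
finger_force: 0.0
```

```bash
python3 -m handwheel '[[0,0,0.05,0,0,0,0],[0,0,0.1,0,0,0,0],[0,0,0.15,0,0,0,0],[0,0,0.2,0,0,0,0],[0,0,0.25,0,0,0,0],[0,0,0.3,0,0,0,0],[0,0,0.33,0,0,0,0],[0,0,0.36,0,0,0,0]]'
```

```text
time: 38.95
eef_pos: [0.5741, 0.1008, 0.0868]
tool_rot: [0.0, 0.667, 0.745, 0.0]
force: [-0.3, -0.0, -0.0]
width: 0.0002
finger_force: 0.0
```

```bash
python3 -m handwheel '[[0,0,0.02,0,0,0,0],[0,0,0.04,0,0,0,0],[0,0,0.06,0,0,0,0],[0,0,0.08,0,0,0,0],[0,0,0.09,0,0,0,0],[0,0,0.09,0,0,0,0],[0,0,0.09,0,0,0,0],[0,0,0.09,0,0,0,0]]'
```

```text
time: 39.75
eef_pos: [0.5741, 0.1008, 0.0862]
tool_rot: [-0.0, 0.667, 0.745, 0.0]
force: [-2.3, -0.8, 5.3]
width: 0.0005
finger_force: 2.7
```

Left contact is at .0863, the same height as the right end: level. Hold, lift, then the right end.

```bash
python3 -m handwheel '[[0,0,0.02,0,0,0,0],[0,0,0.02,0,0,0,0],[0,0,0.02,0,0,0,0],[0,0,0.02,0,0,0,0],[0,0,-0.1,0,0,0,0],[0,0,-0.4,0,0,0,0],[0,0,-1.2,0,0,0,0],[0,0,-2,0,0,0,0]]'
python3 -m handwheel '[[-1,0,0,0,0,0,0],[-4,0,0,0,0,0,0],[-8,0,0,0,0,0,0],[-12,0,0,0,0,0,0],[-16,0,0,0,0,0,0],[-20,0,0,0,0,0,0],[-24,0,0,0,0,0,0],[-26.5,0,0,0,0,0,0]]'
python3 -m handwheel '[[-0.5,0,0.3,0,0,0,0],[-0.5,0,0.8,0,0,0,0],[-0.5,0,1.2,0,0,0,0],[-0.5,0,1.5,0,0,0,0],[-0.5,0,1.6,0,0,0,0],[-0.5,0,1.7,0,0,0,0],[-0.5,0,1.8,0,0,0,0],[-0.5,0,1.85,0,0,0,0]]'
python3 -m handwheel '[[0,0,0.03,0,0,0,0],[0,0,0.06,0,0,0,0],[0,0,0.09,0,0,0,0],[0,0,0.12,0,0,0,0],[0,0,0.14,0,0,0,0],[0,0,0.16,0,0,0,0],[0,0,0.16,0,0,0,0],[0,0,0.16,0,0,0,0]]'
```

```text
time: 40.55
eef_pos: [0.5741, 0.1007, 0.1065]
tool_rot: [0.0, 0.667, 0.745, -0.0]
force: [0.1, -1.1, 0.8]
width: 0.001
finger_force: 0.0
time: 41.35
eef_pos: [0.6026, -0.1677, 0.1062]
tool_rot: [0.001, 0.669, 0.744, -0.001]
force: [-0.0, -0.1, 0.0]
width: 0.0006
finger_force: 0.0
time: 42.15
eef_pos: [0.6038, -0.1674, 0.0875]
tool_rot: [0.0, 0.667, 0.745, 0.0]
force: [-0.1, 0.5, 0.2]
width: 0.0003
finger_force: 0.0
time: 42.95
eef_pos: [0.6037, -0.1676, 0.0862]
tool_rot: [0.0, 0.667, 0.745, 0.0]
force: [-1.8, 0.3, 5.0]
width: 0.0002
finger_force: 2.7
```

Right end pressed at 5 N, same height. Hold, then withdraw and check.

```bash
python3 -m handwheel '[[0,0,0.02,0,0,0,0],[0,0,0.02,0,0,0,0],[0,0,0.02,0,0,0,0],[0,0,0.02,0,0,0,0],[0,0,-0.1,0,0,0,0],[0,0,-0.5,0,0,0,0],[0,0,-1.5,0,0,0,0],[0,0,-3,0,0,0,0]]'
python3 -m handwheel '[[0,0,-2,0,0,0,0],[0,0,-5,0,0,0,0],[0,0,-7,0,0,0,0],[0,0,-8,0,0,0,0],[0,0,-8,0,0,0,0],[0,0,-8,0,0,0,0],[0,0,-8,0,0,0,0],[0,0,-8,0,0,0,0]]'
python3 - <<'E'
from h import *
c=capture("side");print([(np.round(d['rect']),round(d['p'],2)) for d in search_frame(c,"straightedge")[:1]])
cv2.imwrite("pics/s6.png",cv2.resize(c['frame'][140:265,190:340],None,fx=4.5,fy=4.5,interpolation=cv2.INTER_CUBIC))
E
```

```text
time: 43.75
eef_pos: [0.6033, -0.1674, 0.1162]
tool_rot: [-0.001, 0.667, 0.745, -0.0]
force: [-0.2, -0.2, 0.1]
width: 0.0002
finger_force: 0.0
time: 44.55
eef_pos: [0.6031, -0.1674, 0.1947]
tool_rot: [-0.001, 0.667, 0.745, -0.001]
force: [0.2, -0.1, -0.2]
width: 0.0005
finger_force: 0.0
[(array([253., 171., 308., 232.]), 0.95)]
```

View pics/s6.png

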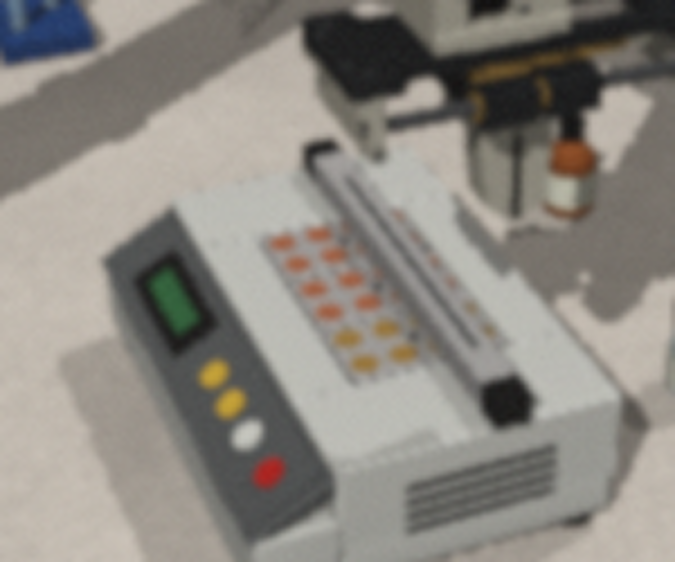

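The bar lies flat from the left cap (320,158) to the right cap (508,400), just behind the centre dots. Jars are untouched and the arm is clear.

```bash
python3 -c "
from cell import *
print(sign_off())"
```

```text
the job is handed in; nothing more can be done
None
```

The left block was the one standing proud; I pushed it home (28 N peak reading). Pressing both ends again found them level with no rocking, the straightedge lies across the heater, the jars were not touched, and the job is handed in (no verdict was returned).

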